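# Open the battery port of a wheeled robot

### The job

Take the safety cap off the sloping battery port of the wheeled robot: press it firmly down along the tube, keep it pressed while you turn it anticlockwise until you feel its stop, then ease off, let it rise and draw it out, never forcing it. Put the cap down inside the open tray without dropping it, let go, and leave the other things on the bench where they are.

Things in the scene. Friction and masses are not known exactly. Their poses are not given: they have to be found in the camera images.
- chassis: Wheeled robot, 315 mm long (its x), 222 mm wide over the wheels, at most 120 mm high behind the port; fixed to the bench. Origin under its centre at bench height, x from nose to tail. The battery port is at its nose, which looks to the arm, and leans 0.56 rad (32 degrees) from vertical toward the nose.
- port: Grey tube of the battery port, 68 mm across, fixed on the chassis. Origin at the centre of its mouth; z is the tube's axis, pointing out of it (up, toward the arm). Inside are a steel bayonet ring and a spring plunger; locked, the cap's disc stands about 7.5 mm out of the mouth.
- cap: Black cap, 0.08 to 0.17 kg: a disc 62 mm across, 6 mm thick, with a straight bar grip on it, 52 mm long (cap x), 14 mm wide (cap y), top 34 mm above the disc's underside. Below the disc an aluminium stem 29 mm across, 21.5 mm long, flat at its end, which the cap can stand on. Origin at the centre of the disc's underside, z out through the bar.
- cap_grip (a point): Point inside the bar grip, on the cap's axis, 25 mm above the disc's underside. The spring holds the locked cap up with about 8 N. Pressing it in by 4 mm (about 11 N) just frees the lugs; after 7.5 mm (about 14 N) the disc meets the ring in the tube, a hard end.
- cap_lug (a point): On one of two lugs on the stem, 21 mm out along cap x, 15 mm below the disc's underside. Lugs: 46 mm tip to tip, 5 mm wide, 5 mm thick. They leave through slots 3 mm wider, just short of the stop: there the spring lifts the unpressed cap about 4 mm, and it draws straight out along the tube.
- port_ring (a point): Centre of the bayonet ring's top. The ring is set at an unseen angle, up to 8 degrees either way. A pressed cap turns freely anticlockwise seen from outside (positive about cap z) and meets a solid stop 70 to 95 degrees from its start: find it by touch, under 3 N m. Relaxed earlier it snaps up into a notch half way and must be pressed again.
- tray: Open grey plastic tray, 180 mm (x) by 200 mm (y), 35 mm high, walls and floor 4 to 5 mm thick, loose, 0.8 kg. Origin at the centre of its underside.
- case: Closed black instrument case, 164 by 184 mm, 60 mm high, loose; to be left alone. Origin under its centre. Tray and case stand either side of the wheeled robot and may be swapped.
- driver: Screwdriver lying on the bench between the arm and the wheeled robot, at most 40 mm high; to be left alone. Origin under its middle.
- supply: White bench power supply, 220 by 110 mm, 160 mm high with its carrying handle, loose; to be left alone. Origin under its centre.

How it is judged (in metres and radians):
On the way, in this order (a step that is already met when the one before it is completed fails the run):
1. the cap is pressed in by at least 3.5 mm, still in its tube (z of cap in the frame of port below 0.004 m and distance between cap and port below 0.015 m), for 0.05 s.
2. the cap is turned most of the way to its stop, still in its tube (angle between the x axis of cap and the x axis of port, either way round above 0.98 rad and distance between cap and port below 0.03 m).
3. the cap is drawn out of the tube (distance between cap and port above 0.06 m).
At the end, for the whole second after the job is handed in: The cap lies or stands at rest inside the tray: its origin within the tray's walls (85 mm by 95 mm either way of the tray's centre) and less than 45 mm above the tray's underside, the tray flat on the bench (x of cap in the frame of tray between -0.085 and 0.085 m and y of cap in the frame of tray between -0.095 and 0.095 m and z of cap in the frame of tray between 0 and 0.045 m and angle between tray's own z axis and vertical below 0.1 rad and linear speed of cap below 0.02 m/s); the robot touches nothing.
It fails at once if the cap is forced: turned hard against a stop or wrenched, over 150 N between cap and port (about 3 N m of turning) (contact force between cap and chassis above 150 N).
It fails at once if the cap falls freely faster than 0.9 m/s (dropped from more than about 4 cm) (linear speed of cap above 0.9 m/s and contact force between the fingers and cap below 0.1 N).
It fails at once if the case is pushed more than 30 mm (distance of case from where it was at the start of the episode above 0.03 m).
It fails at once if the screwdriver is pushed more than 30 mm (distance of driver from where it was at the start of the episode above 0.03 m).
It fails at once if the power supply is pushed more than 30 mm (distance of supply from where it was at the start of the episode above 0.03 m).
It also fails if it takes over 54 s, if anything falls off the work surface, if the arm or the gripper's body presses on something with over 40 N, if the wrist force passes 120 N, or if a joint passes its speed limit or range.

### The arm

A 6-joint arm with a two-finger parallel gripper is mounted at the origin on the work surface. World frame = base frame: x ahead of the robot, y to its left, z up, the work surface at z = 0. Lengths are in mm, angles in rad, forces in N, time in s.
With the tool pointing down it reaches from about 275 to 750 mm from the base axis. Payload 10.2 kg.
Tool frame: the origin (TCP) lies at the very end of the fingers, on their centre line; the grasp point (between the pads) lies behind it (ctrl.grasp_offset is the z of the grasp point in the tool frame, in mm); z points along the fingers, y is the direction in which the jaws open and shut (so a half turn about z gives the same grasp; the last joint's range is limited). The gripper opens to 85 mm and grips with 20 to 120 N. Pads are 22 mm wide; open, the fingers measure 114 mm over their backs; the gripper's body (76 mm by 85 mm) begins 54 mm behind the grasp point. The pads swing forward as they close: fully open they stand 13 mm farther back than shut.
Start: joints at [-1.525, 0.313, 1.498, -0, 1.331, -0.223], TCP at [139.413, -506.157, 231.294] pointing down, gripper open.
Joint ranges: [-2.94, 2.94], [-0.97, 2.17], [0.19, 2.56], [-1.23, 4.37], [0.02, 3.11], [-2.88, 2.88]. Speed limits (rad/s): [2.39, 2.39, 3.01, 3.14, 3.14, 3.14].

### API

Orientations are given as a unit quaternion [w, x, y, z].
In Python, from rig import ctrl, capture, job gives the robot as it stands. The module is installed in compiled form; this text tells all that it offers.
- The arm moves only by the tool move_arm, never from a script. Its argument "series" is a list of rows, each a list of 7 numbers: the turn, a rotation vector about the tool's x, y, z in rad, then the shift along the tool's x, y, z in cm, then the opening, from 0 (shut) to 1 (fully open). A call has 1 to 5 rows; each row is the pose to reach, as a shift and turn from the pose measured when the call began, along the tool's axes at that moment; what a row does not reach only later rows make up. A row lasts 1/12 s, in which the tool goes at most 41.7 mm and 7.16 degrees, less where a joint would pass 70% of its speed; a pose out of reach is approached as far as the arm can. A call with a gripper value outside its range is refused whole. The fingers move at their own pace and stop on an object; "grip_force" is the grip in N (left out, the last holds). Time passes only in rows, so rows that repeat a pose let the fingers close. It gives the time, the measured TCP pose, the force and the opening at its end, in the units of the state.
- ctrl.sense(): the state, without advancing time (a new reading comes with each control period).
- capture(name): name is "side" or "top"; returns a dict with "frame" (384x512x3 uint8, red, green, blue), "mtx" (3x3 intrinsics, pixels), "R" (3x3) and "t" (3): a world point X has camera coordinates R X + t. Camera axes: x right, y down, z forward; pixel columns grow to the right and rows downward; lengths in mm; the calibration is good to about 2 mm. A picture is of the moment at which its call begins. There is no depth.
- job.finish_job(): hands the job in, once; it reports no verdict.
The state is a dict: "time_s": time; "joints": joint angles; "dq": joint speeds; "tau": joint torques, N m; "eef_pos": TCP position; "ee_rot": TCP orientation; "force": force on the tool from outside, world axes, zero at the start; "wrist_torque": the same for the moment, N m; "grip_width": opening from 0.0 (shut) to 1.0 (fully open).
Only numpy, scipy, OpenCV 4.12 (cv2) and the standard library are available. Lean on these libraries where they do the work, as an engineer would, in place of code of your own. Each camera call takes 0.05 s, during which the arm holds its last target.

## Working session

There is one attempt and no reset: what is moved stays moved. The work goes in short steps, Python scripts to look and compute and a tool call to move; the robot and the scene stay as the last step left them, time stands still between calls to the robot, and variables do not carry over. Pictures are saved under pics/ and viewed, and the job is handed in when it is done.

Besides the shell and the picture viewer there is one more tool, called as name(argument=value, ...) on one line, values as JSON. move_arm: Moves the arm, as the interface text tells. Its arguments: {"type":"object","properties":{"series":{"type":"array","items":{"type":"array","items":{"type":"number"}}},"grip_force":{"type":"number"}},"required":["series"]}

```bash
mkdir -p pics; python3 - <<'E'
from rig import ctrl,capture
import cv2,numpy as np
s=ctrl.sense();print(s,ctrl.grasp_offset)
for n in("side","top"):
    c=capture(n);cv2.imwrite(f"pics/{n}0.png",c["frame"][:,:,::-1]);np.savez(f"{n}0.npz",**c);print(n,c["mtx"],c["R"],c["t"],-c["R"].T@c["t"])
E
```

```text
{'time_s': 0.0, 'joints': array([-1.52540790e+00,  3.13448453e-01,  1.49843850e+00,  2.56078894e-05,
        1.33102948e+00, -2.23414928e-01]), 'dq': array([-0.00011922, -0.00242067, -0.00138719,  0.0002562 ,  0.00025873,
        0.00035588]), 'tau': array([-1.41856137e-03, -4.12275088e+01, -2.59738863e+01, -2.96485896e-04,
        4.24996106e-03,  1.26811577e-05]), 'eef_pos': array([ 139.40316169, -505.88058811,  230.73534502]), 'ee_rot': array([-6.58163082e-04,  9.90981873e-01,  1.33994359e-01,  7.12255377e-05]), 'force': array([-0.15745015, -0.16877681,  0.55460261]), 'wrist_torque': array([-0.02463572,  0.0189363 , -0.00247447]), 'grip_width': 1.0001265929484695} -18.700000000000003
side [[353.58803986   0.         249.45723898]
 [  0.         353.58803986 195.45404843]
 [  0.           0.           1.        ]] [[-0.80030606 -0.59954916  0.0071423 ]
 [-0.32506865  0.42384578 -0.84539052]
 [ 0.50382594 -0.67889289 -0.53410098]] [462.58550508 272.3256164  710.72960513] [100.65048992 644.42796809 606.51894883]
top [[431.77927976   0.         254.87842864]
 [  0.         431.77927976 189.29893179]
 [  0.           0.           1.        ]] [[-0.01091472 -0.99989714 -0.00930451]
 [-0.99636209  0.01166169 -0.08441911]
 [ 0.08451893  0.00834925 -0.99638689]] [  22.25958533  587.34996056 1401.89514604] [ 466.96951318    3.70303122 1446.62062308]
```

View pics/side0.png

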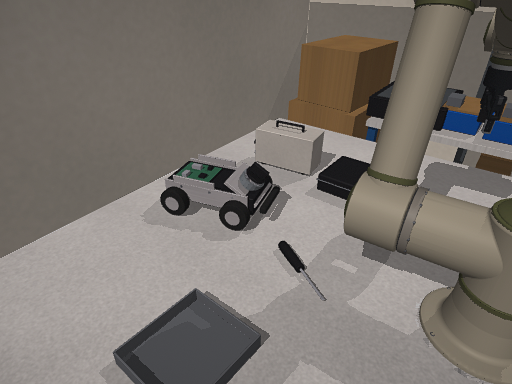

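View pics/top0.png

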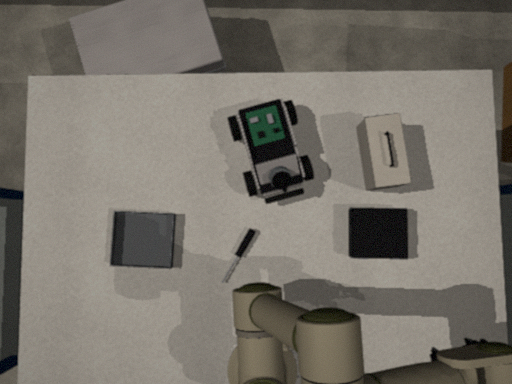

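```bash
python3 - <<'E'
import cv2
a=cv2.imread("pics/side0.png");b=cv2.imread("pics/top0.png")
cv2.imwrite("pics/side0z.png",cv2.resize(a[140:290,150:350],(800,600),interpolation=cv2.INTER_CUBIC))
cv2.imwrite("pics/top0z.png",cv2.resize(b[120:270,180:380],(800,600),interpolation=cv2.INTER_CUBIC))
E
```

```text
(no output)
```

View pics/side0z.png

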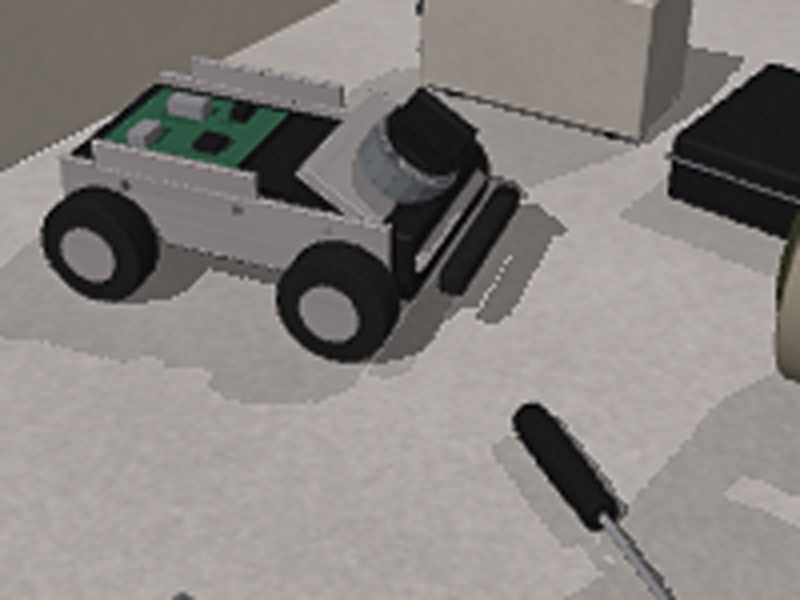

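View pics/top0z.png

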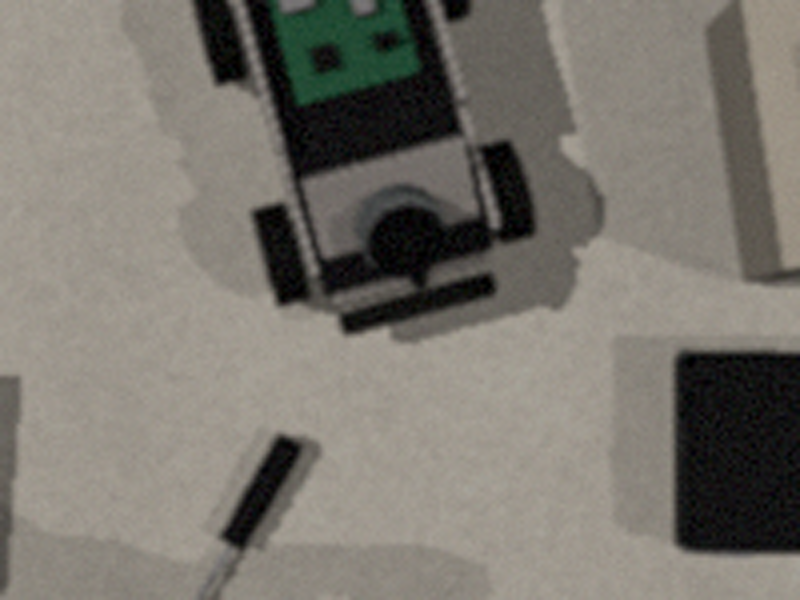

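```bash
python3 - <<'E'
import cv2,numpy as np
a=cv2.imread("pics/side0.png");b=cv2.imread("pics/top0.png")
def g(im,x0,y0,w,h):
    c=im[y0:y0+h,x0:x0+w].astype(float)
    c=255*np.clip(c/140,0,1)**0.45
    return cv2.resize(c.astype(np.uint8),(800,600),interpolation=cv2.INTER_CUBIC)
cv2.imwrite("pics/s1.png",g(a,220,150,80,60))
cv2.imwrite("pics/t1.png",g(b,240,155,80,60))
E
```

```text
(no output)
```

View pics/s1.png

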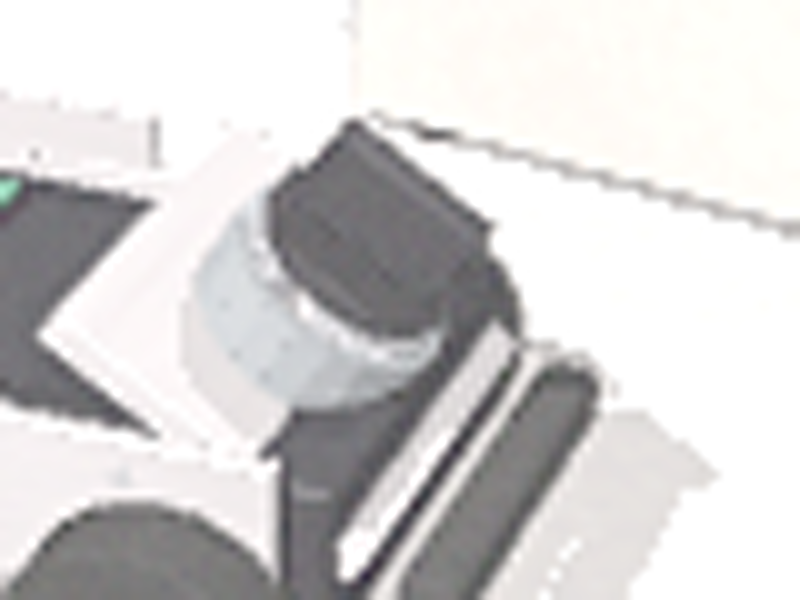

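View pics/t1.png

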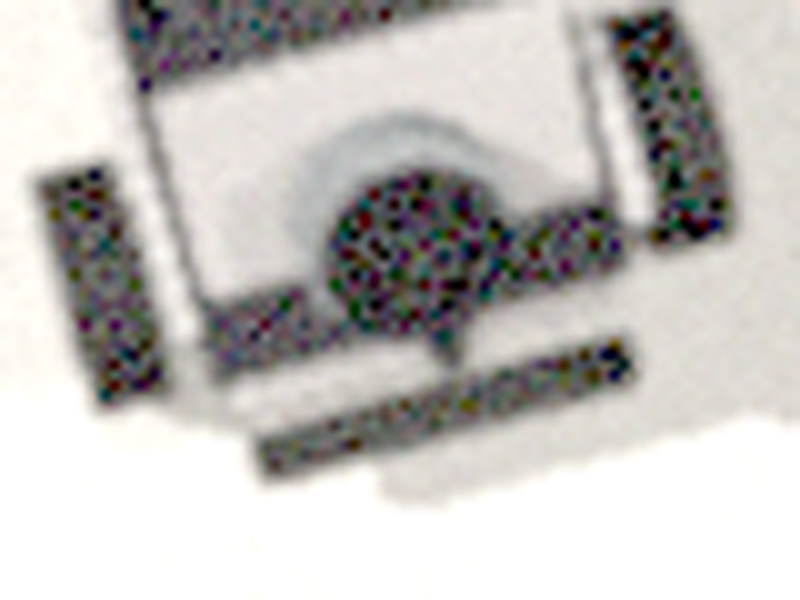

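```bash
cat > h.py <<'E'
import numpy as np,cv2
from scipy.spatial.transform import Rotation as Ro
C={n:dict(np.load(f"{n}0.npz")) for n in("side","top")}
def ray(n,px):
    c=C[n];d=c["R"].T@np.linalg.solve(c["mtx"],[px[0],px[1],1.]);return -c["R"].T@c["t"],d/np.linalg.norm(d)
def onz(n,px,z):
    o,d=ray(n,px);return o+d*(z-o[2])/d[2]
def tri(pt,ps):
    o1,d1=ray("top",pt);o2,d2=ray("side",ps)
    st=np.linalg.lstsq(np.c_[d1,-d2],o2-o1,rcond=None)[0]
    p,q=o1+d1*st[0],o2+d2*st[1];return (p+q)/2,np.linalg.norm(p-q)
def proj(n,X):
    c=C[n];x=c["mtx"]@(c["R"]@np.asarray(X)+c["t"]);return x[:2]/x[2]
E
python3 - <<'E'
from h import *
# chassis yaw from bumper ends
a,b=onz("top",(266.5,201),40),onz("top",(303,191),40)
print("bumper",a,b,np.linalg.norm(a-b)); d=b-a; yaw=np.arctan2(-d[0],d[1]); 
yaw=np.arctan2(d[0],-d[1]);print("yaw",yaw)
# wheel centres top (outer ends)
im=C["top"]["frame"].astype(int)
P=[(235.5,128),(291,112.5),(251,183.5),(306.5,167.5)]
for p in P: print(onz("top",p,50).round(1))
t,e=tri((286.3,191.3),(269.0,172.8));print("tip",t,e)
ax=np.array([-np.sin(.56)*np.cos(yaw),-np.sin(.56)*np.sin(yaw),np.cos(.56)])
dn=np.array([-np.cos(.56)*np.cos(yaw),-np.cos(.56)*np.sin(yaw),-np.sin(.56)])
lat=np.cross(ax,dn);print("ax",ax,"dn",dn,"lat",lat)
# far top edge: back-project upper end on plane
o,dd=ray("side",(255.8,162.2));s=((t-o)@ax)/(dd@ax);u=o+dd*s
v=t-u;print("edge",np.linalg.norm(v),"ang",np.arctan2(v@lat,v@dn))
# tray, case
for n,P in(("tray",[(113,211),(175,213),(173,267),(110,266)]),("case",[(349,208),(407,208),(408,258),(350,258)])):
    h=35 if n=="tray" else 60
    print(n,[onz("top",p,h)[:2].round(0) for p in P])
print("driver",onz("top",(254,231),15),onz("top",(225,281),10))
E
```

```text
bumper [547.54871612 -21.99189013  40.        ] [ 578.87411589 -141.56503168   40.        ] 123.60832031184913
yaw 0.25621887964147444
[788.4  76.9  50. ]
[ 837.9 -106.3   50. ]
[604.5  27.8  50. ]
[ 654.7 -153.5   50. ]
tip [571.29503186 -80.59335836 136.31331405] 0.9562484696495763
ax [-0.51384569 -0.1346157   0.84725511] dn [-0.81959657 -0.21471536 -0.5311862 ] lat [ 2.53424686e-01 -9.67355120e-01 -1.38777878e-17]
edge 47.30273205635382 ang 0.009222784204557036
tray [array([521., 481.]), array([512., 278.]), array([337., 283.]), array([343., 488.])]
case [array([ 521., -286.]), array([ 519., -471.]), array([ 360., -468.]), array([ 362., -284.])]
driver [450.31330859  20.10647746  15.        ] [287.92527051 117.10696829  10.        ]
```

```bash
cat >> h.py <<'E'
yaw=0.26
def axes(yaw=yaw):
    ax=np.array([-np.sin(.56)*np.cos(yaw),-np.sin(.56)*np.sin(yaw),np.cos(.56)])
    dn=np.array([-np.cos(.56)*np.cos(yaw),-np.cos(.56)*np.sin(yaw),-np.sin(.56)])
    return ax,dn,np.cross(ax,dn)
E
python3 - <<'E'
from h import *
ax,dn,lat=axes()
t=np.array([571.3,-80.6,136.3])
O=t-34*ax-25*dn-6*lat
print("cap O",O,"mouth",O-7.5*ax)
# lateral offset vs chassis centreline (wheel mean)
c=np.mean([[788.4,76.9],[837.9,-106.3],[604.5,27.8],[654.7,-153.5]],0)
cx=np.array([np.cos(yaw),np.sin(yaw)]);print("chassis c",c,"cap in chassis",(O[:2]-c)@cx,(O[:2]-c)@np.array([-cx[1],cx[0]]))
for n in("top","side"):
    im=C[n]["frame"][:,:,::-1].astype(float);im=255*np.clip(im/140,0,1)**.45
    x0,y0=(240,155) if n=="top" else(220,150)
    z=cv2.resize(im[y0:y0+60,x0:x0+80].astype(np.uint8),(800,600),interpolation=cv2.INTER_CUBIC)
    th=np.linspace(0,2*np.pi,60)
    def pl(pts,col):
        q=np.array([(proj(n,p)-(x0,y0)+.5)*10 for p in pts]).astype(int);cv2.polylines(z,[q],True,col,1)
    for h,r,col in((6,31,(0,0,255)),(0,31,(0,160,255)),(-7.5,34,(255,0,0))):
        pl([O+h*ax+r*(np.cos(a)*dn+np.sin(a)*lat) for a in th],col)
    pl([O+34*ax+26*i*dn+7*j*lat for i,j in((1,1),(1,-1),(-1,-1),(-1,1))],(0,200,0))
    cv2.imwrite(f"pics/chk_{n}.png",z)
E
```

```text
cap O [607.68031051 -64.71338005 120.77298117] mouth [611.53030815 -63.68919774 114.41856784]
chassis c [721.375 -38.775] cap in chassis -116.54166154678099 4.162102989739155
```

View pics/chk_top.png

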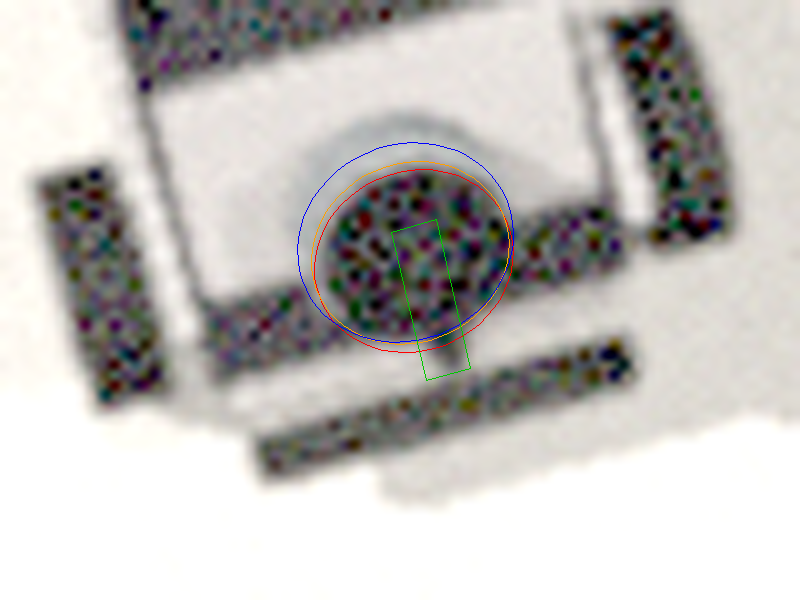

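View pics/chk_side.png

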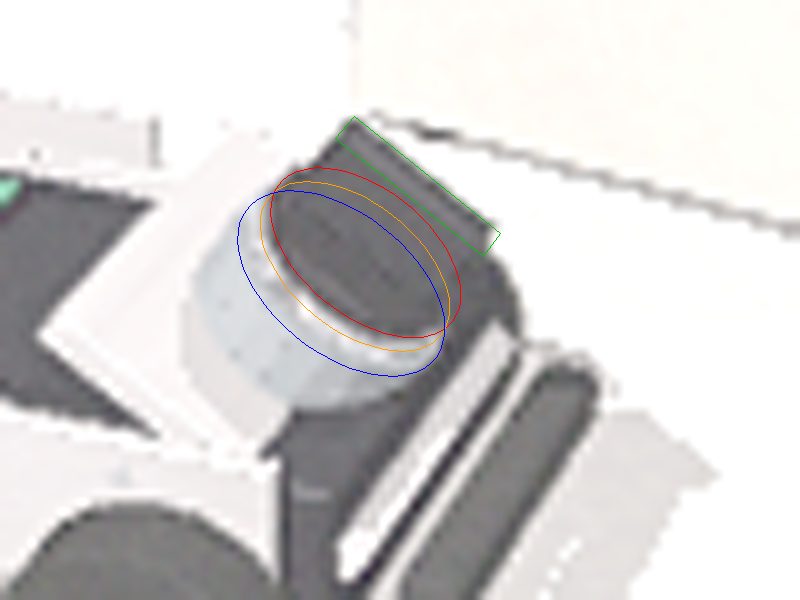

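```bash
cat >> h.py <<'E'
ax,dn,lat=axes()
O=np.array([608.2,-66.6,120.8])
def cur():
    from rig import ctrl
    s=ctrl.sense();q=s["ee_rot"];return s,s["eef_pos"],Ro.from_quat([q[1],q[2],q[3],q[0]])
def rel(p,Rt):
    s,p0,R0=cur()
    rv=(R0.inv()*Rt).as_rotvec();sh=R0.inv().apply(np.asarray(p)-p0)/10
    print("turn",rv.round(3),"shift_cm",sh.round(2)); return rv,sh
def Rtool(phi=0): # phi: anticlockwise turn about ax
    M=np.c_[-dn,lat,-ax];return Ro.from_rotvec(phi*ax)*Ro.from_matrix(M)
E
python3 - <<'E'
from h import *
rel(O+150*ax,Rtool())
E
```

```text
turn [-0.004  0.56   0.008] shift_cm [ 48.9  -29.98  -1.66]
```

move_arm(series=[[0,0.1,0,3,-3,-1.7,1],[0,0.2,0,6,-5,-1.7,1],[0,0.3,0,10,-7,-1.7,1],[0,0.4,0,14,-9,-1.7,1],[0,0.5,0,17,-11,-1.7,1]], grip_force=20)

```text
time_s: 0.52
eef_pos: [275.1, -354.0, 248.3]
ee_rot: [-0.034, 0.96, 0.129, 0.248]
force: [0.6, -0.8, -0.4]
grip_width: 0.999
```

```bash
python3 - <<'E'
from h import *
rel(O+150*ax,Rtool());s=cur()[0];print(s["eef_pos"],s["joints"],s["time_s"])
E
```

```text
turn [-0.005  0.055  0.007] shift_cm [ 27.78 -18.96  15.42]
[ 275.05374759 -354.04243419  248.28507696] [-1.4701044   0.08603917  1.81794616  0.50957953  1.35962797 -0.30721213] 0.5167
```

move_arm(series=[[0,0.055,0,3.5,-2.5,2,1],[0,0.055,0,7,-5,4,1],[0,0.055,0,10.5,-7.5,6,1],[0,0.055,0,14,-10,8,1],[0,0.055,0,17.5,-12.5,10,1]])

```text
time_s: 0.93
eef_pos: [416.4, -200.8, 245.9]
ee_rot: [-0.037, 0.952, 0.128, 0.274]
force: [1.5, -2.4, -1.0]
grip_width: 1.0
```

```bash
python3 - <<'E'
from h import *
rel(O+150*ax,Rtool());s=cur()[0];print(s["eef_pos"],s["joints"],s["time_s"])
E
```

```text
turn [-0.004 -0.     0.006] shift_cm [12.03 -7.94  7.32]
[ 416.38909814 -200.78648646  245.87927335] [-1.01114188 -0.01212868  1.94713452  0.60444065  1.11020642  0.04376329] 0.9333
```

move_arm(series=[[0,0,0,3,-2,1.8,1],[0,0,0.005,6,-4,3.6,1],[0,0,0.006,9,-6,5.5,1],[0,0,0.006,12,-7.9,7.3,1],[0,0,0.006,12,-7.9,7.3,1]])

```text
time_s: 1.35
eef_pos: [533.5, -82.0, 247.8]
ee_rot: [-0.039, 0.952, 0.128, 0.274]
force: [-0.1, 0.2, -0.4]
grip_width: 0.997
```

```bash
python3 - <<'E'
from h import *
from rig import capture
rel(O+150*ax,Rtool());s=cur()[0];print(s["eef_pos"],s["joints"],s["time_s"])
for n,x0,y0 in(("side",200,100),("top",220,120)):
    c=capture(n)["frame"][:,:,::-1].astype(float);c=(255*np.clip(c/140,0,1)**.45).astype(np.uint8)
    cv2.imwrite(f"pics/{n}2.png",cv2.resize(c[y0:y0+120,x0:x0+160],(800,600),interpolation=cv2.INTER_CUBIC))
E
```

```text
turn [-0.009 -0.001  0.005] shift_cm [-0.3   0.42 -0.2 ]
[533.51330065 -82.04089164 247.8369618 ] [-0.56812174  0.10080386  1.82285793  0.53434756  0.89698578  0.46408723] 1.35
```

View pics/side2.png

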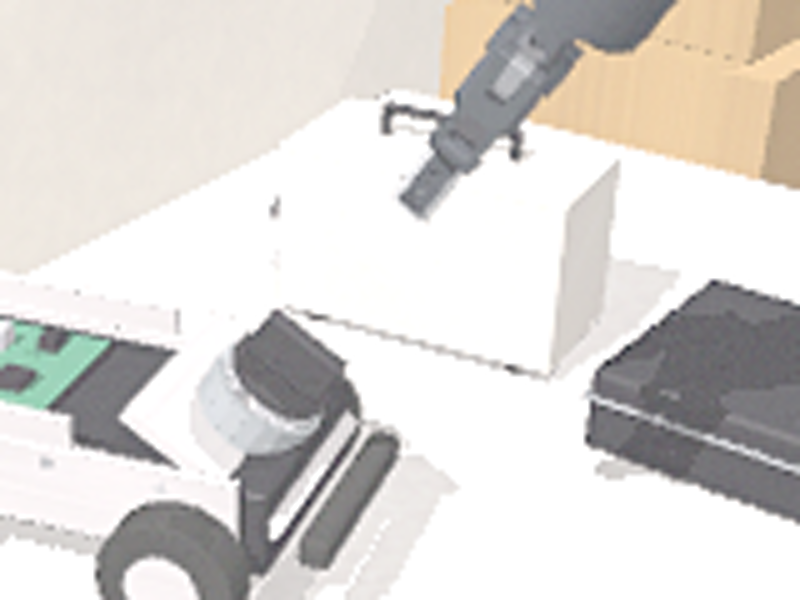

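View pics/top2.png

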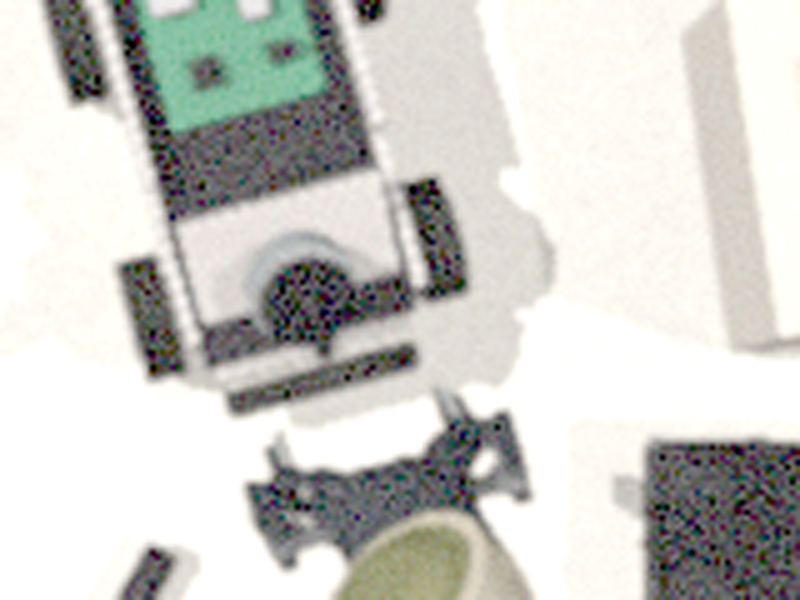

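```bash
python3 - <<'E'
from h import *
for p in((533.5,-82,247.8),): 
  p=np.array(p)
  for k in (0,13): 
    q=p+k*ax; print(k,(proj("top",q)-(220,120)+.5)*5,(proj("side",q)-(200,100)+.5)*5)
    for s in(-42,42): print(s,(proj("top",q+s*lat)-(220,120)+.5)*5)
E
```

```text
0 [349.91121152 410.04200708] [419.27836479 195.16234965]
-42 [277.12031124 430.29730951]
42 [422.63250974 389.80607259]
13 [354.76634395 420.99281207] [433.61174496 177.00717328]
-42 [281.26945874 441.45051116]
42 [428.19226883 400.55486464]
```

```bash
python3 - <<'E'
from h import *
rel(O+45*ax,Rtool());rel(O+11*ax,Rtool())
E
```

```text
turn [-0.007  0.001  0.002] shift_cm [1.000e-02 1.800e-01 1.044e+01]
turn [-0.007  0.001  0.002] shift_cm [1.000e-02 2.000e-01 1.384e+01]
```

move_arm(series=[[-0.007,0,0.002,0,0.2,3,0.6],[-0.007,0,0.002,0,0.2,6,0.6],[-0.007,0,0.002,0,0.2,9,0.6],[-0.007,0,0.002,0,0.2,10.4,0.6],[-0.007,0,0.002,0,0.2,10.4,0.6]])

```text
time_s: 1.87
eef_pos: [583.9, -73.8, 156.1]
ee_rot: [-0.037, 0.954, 0.124, 0.272]
force: [0.8, 0.4, -0.6]
grip_width: 0.597
```

```bash
python3 - <<'E'
from h import *
from rig import capture
for n,x0,y0 in(("side",220,130),("top",240,140)):
    c=capture(n)["frame"][:,:,::-1].astype(float);c=(255*np.clip(c/140,0,1)**.45).astype(np.uint8)
    cv2.imwrite(f"pics/{n}3.png",cv2.resize(c[y0:y0+75,x0:x0+100],(800,600),interpolation=cv2.INTER_CUBIC))
rel(O+11*ax,Rtool());s=cur()[0];print(s["eef_pos"],s["joints"],s["force"],s["wrist_torque"],s["time_s"])
p=s["eef_pos"]
for k in (0,5):
    print((proj("top",p+k*ax)-(240,140)+.5)*8,(proj("side",p+k*ax)-(220,130)+.5)*8)
print((proj("top",O+34*ax)-(240,140)+.5)*8)
E
```

```text
turn [ 0.001  0.001 -0.001] shift_cm [ 0.07 -0.13  3.5 ]
[584.36188981 -74.23910276 159.42433715] [-0.4876055   0.31197633  1.81557987  0.61108257  0.67814068  0.40644063] [-0.03123263 -0.39238952 -0.48902959] [-0.01212979  0.21191487  0.05986356] 1.9667
[360.017094   373.76373725] [357.90694963 283.14056565]
[362.63635837 379.55953758] [365.57743273 273.47972197]
[350.24444245 359.37541682]
```

View pics/side3.png

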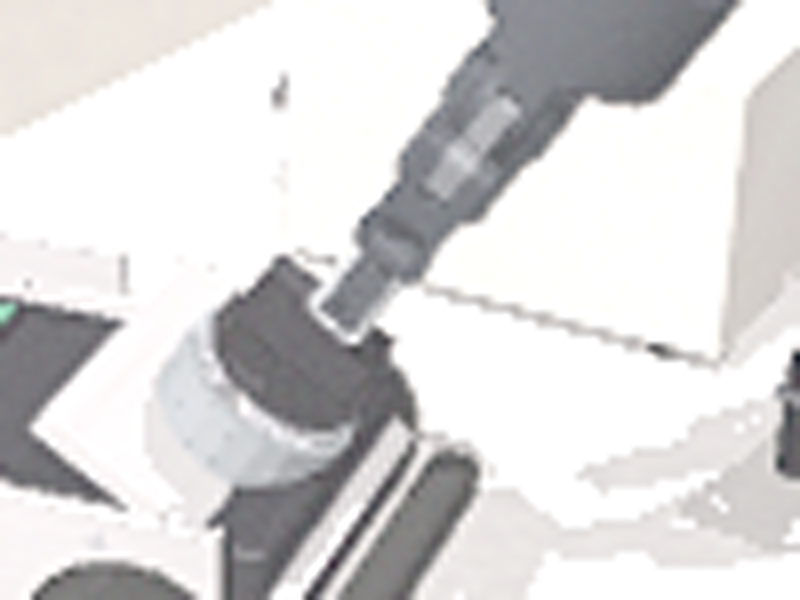

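View pics/top3.png

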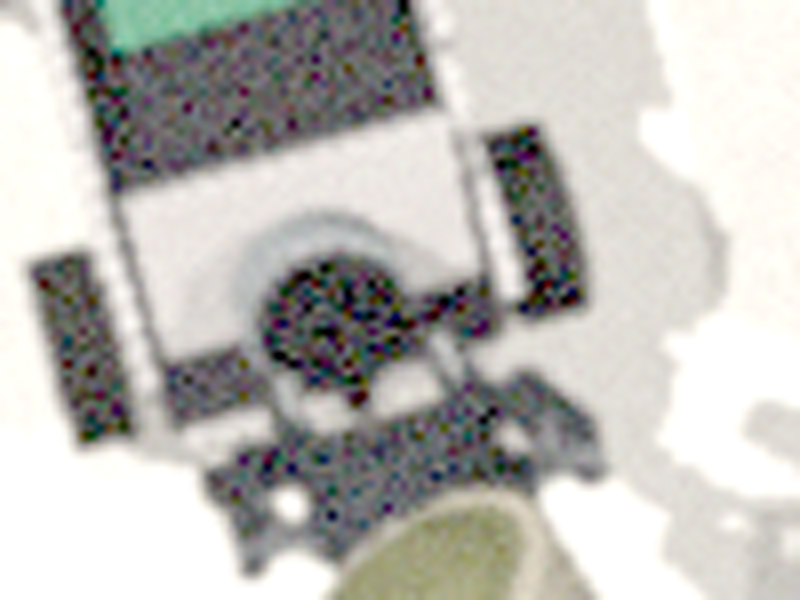

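move_arm(series=[[0,0,0,0.05,-0.2,0,0.6],[0,0,0,0.05,-0.2,1,0.6],[0,0,0,0.05,-0.2,2,0.6],[0,0,0,0.05,-0.2,3,0.6],[0,0,0,0.05,-0.2,3.4,0.6]])

```text
time_s: 2.38
eef_pos: [601.8, -67.2, 129.2]
ee_rot: [-0.036, 0.953, 0.124, 0.273]
force: [-0.5, 0.5, -0.5]
grip_width: 0.602
```

move_arm(series=[[0,0,0,0,0,0,0.6]])

```text
time_s: 2.47
eef_pos: [601.9, -66.9, 128.0]
ee_rot: [-0.036, 0.953, 0.124, 0.272]
force: [-0.3, 0.1, 0.2]
grip_width: 0.6
```

```bash
python3 - <<'E'
from h import *
from rig import capture
for n,x0,y0 in(("side",220,130),("top",240,140)):
    c=capture(n)["frame"][:,:,::-1].astype(float);c=(255*np.clip(c/140,0,1)**.45).astype(np.uint8)
    cv2.imwrite(f"pics/{n}4.png",cv2.resize(c[y0:y0+75,x0:x0+100],(800,600),interpolation=cv2.INTER_CUBIC))
rel(O+11*ax,Rtool());s=cur()[0];print(s["eef_pos"],s["joints"],s["force"],s["wrist_torque"],s["time_s"])
E
```

```text
turn [-0.001  0.003 -0.001] shift_cm [ 0.11  0.12 -0.09]
[601.77999791 -67.04103878 128.74776683] [-0.45650361  0.38914925  1.79912576  0.64587055  0.61610523  0.38410132] [ 0.11201336 -0.41659731  0.11990308] [-0.03742382  0.31215598  0.00453661] 2.5667
```

View pics/side4.png

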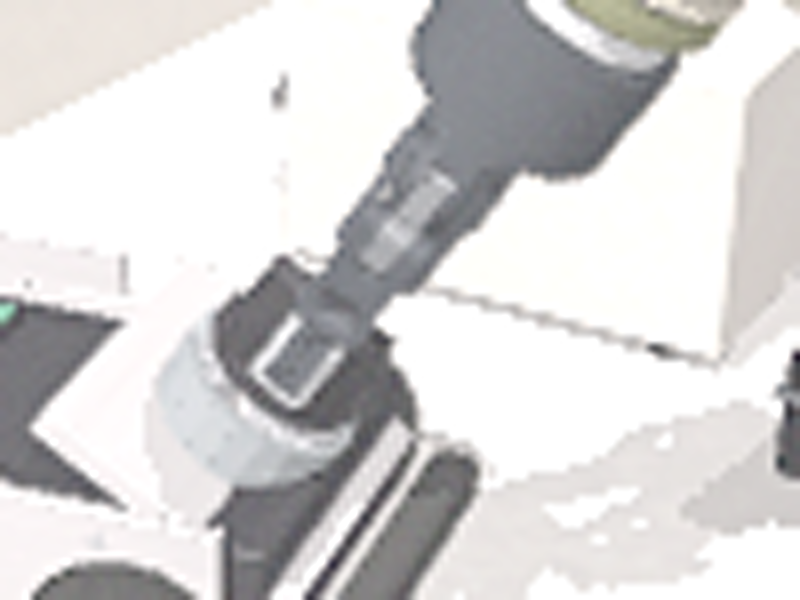

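View pics/top4.png

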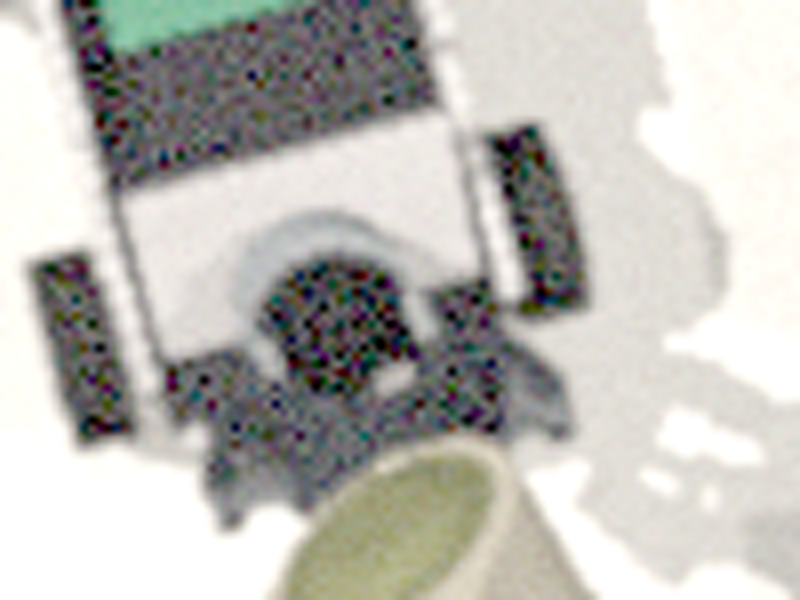

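move_arm(series=[[0,0,0,0,0,0,0.3],[0,0,0,0,0,0,0.2],[0,0,0,0,0,0,0.1],[0,0,0,0,0,0,0],[0,0,0,0,0,0,0]], grip_force=20)

```text
time_s: 2.98
eef_pos: [601.8, -67.1, 129.1]
ee_rot: [-0.036, 0.953, 0.124, 0.273]
force: [-3.1, 0.6, 2.8]
grip_width: 0.155
```

```bash
cat > st.py <<'E'
from h import *
s,p,R=cur();f=s["force"]
print("t",round(s["time_s"],2),"pos",p.round(1),"d(cap frame dn,lat,ax)",[round(float((p-O)@v),1) for v in(dn,lat,ax)])
print("F tool",R.inv().apply(f).round(1),"M tool",R.inv().apply(s["wrist_torque"]).round(2),"F.ax",round(f@ax,1),"grip",s["grip_width"],"j",s["joints"].round(2))
r=(Rtool().inv()*R).as_rotvec();print("turn so far deg",np.degrees(r).round(1))
E
python3 st.py
```

```text
t 2.98 pos [601.8 -67.1 129.1] d(cap frame dn,lat,ax) [0.9, -1.2, 10.4]
F tool [-1.  -1.4 -3.9] M tool [ 0.22 -0.31 -0.02] F.ax 3.9 grip 0.1552804357104651 j [-0.46  0.39  1.8   0.65  0.62  0.38]
turn so far deg [ 0.  -0.1  0.1]
```

move_arm(series=[[0,0,0,0,0,0,0],[0,0,0,0,0,0.15,0],[0,0,0,0,0,0.3,0],[0,0,0,0,0,0.4,0],[0,0,0,0,0,0.4,0]], grip_force=70)

```text
time_s: 3.4
eef_pos: [603.8, -66.5, 125.9]
ee_rot: [-0.036, 0.953, 0.124, 0.273]
force: [-7.1, -1.1, 6.9]
grip_width: 0.149
```

```bash
python3 st.py
```

```text
t 3.4 pos [603.8 -66.5 125.9] d(cap frame dn,lat,ax) [0.9, -1.2, 6.6]
F tool [-2.4 -0.8 -9.6] M tool [ 0.2  -0.72  0.03] F.ax 9.6 grip 0.14869337331268676 j [-0.45  0.4   1.8   0.65  0.61  0.38]
turn so far deg [ 0.  -0.1  0.1]
```

move_arm(series=[[0,0,0,0,0,0.1,0],[0,0,0,0,0,0.2,0],[0,0,0,0,0,0.25,0],[0,0,0,0,0,0.25,0]])

```text
time_s: 3.73
eef_pos: [604.9, -66.2, 124.1]
ee_rot: [-0.036, 0.953, 0.124, 0.273]
force: [-8.5, -1.1, 7.0]
grip_width: 0.149
```

```bash
python3 st.py
```

```text
t 3.73 pos [604.9 -66.2 124.1] d(cap frame dn,lat,ax) [0.9, -1.2, 4.4]
F tool [ -3.5  -1.1 -10.5] M tool [ 0.27 -0.8  -0.  ] F.ax 10.5 grip 0.148910848791904 j [-0.45  0.4   1.8   0.65  0.61  0.38]
turn so far deg [ 0.  -0.1  0. ]
```

move_arm(series=[[0,0,-0.06,0,0,0.03,0],[0,0,-0.12,0,0,0.03,0],[0,0,-0.18,0,0,0.03,0],[0,0,-0.24,0,0,0.03,0],[0,0,-0.24,0,0,0.03,0]])

```text
time_s: 4.15
eef_pos: [605.4, -66.7, 124.7]
ee_rot: [-0.002, 0.931, 0.239, 0.276]
force: [-7.2, -1.8, 9.3]
grip_width: 0.15
```

```bash
python3 st.py
```

```text
t 4.15 pos [605.4 -66.7 124.7] d(cap frame dn,lat,ax) [0.2, -0.7, 4.7]
F tool [ -1.3  -0.4 -11.8] M tool [ 0.14 -0.51 -0.06] F.ax 11.9 grip 0.14992761061094909 j [-0.45  0.4   1.79  0.65  0.61  0.14]
turn so far deg [ -0.   -0.1 -13.9]
```

Turning freely (torque 0.06 N·m). Continue.

move_arm(series=[[0,0,-0.08,0,0,0.03,0],[0,0,-0.16,0,0,0.03,0],[0,0,-0.24,0,0,0.03,0],[0,0,-0.32,0,0,0.03,0],[0,0,-0.4,0,0,0.03,0]])

```text
time_s: 4.57
eef_pos: [606.1, -67.2, 125.4]
ee_rot: [0.054, 0.864, 0.421, 0.271]
force: [-6.1, -1.0, 9.2]
grip_width: 0.146
```

```bash
python3 st.py
```

```text
t 4.57 pos [606.1 -67.2 125.4] d(cap frame dn,lat,ax) [-0.6, -0.0, 5.1]
F tool [  0.1  -0.7 -11. ] M tool [ 0.24 -0.31  0.04] F.ax 11.0 grip 0.14586131451380333 j [-0.45  0.4   1.79  0.65  0.61 -0.27]
turn so far deg [ -0.1  -0.  -37.1]
```

move_arm(series=[[0,0,-0.06,0,0,0.03,0],[0,0,-0.12,0,0,0.03,0],[0,0,-0.18,0,0,0.03,0],[0,0,-0.24,0,0,0.03,0],[0,0,-0.3,0,0,0.03,0]])

```text
time_s: 4.98
eef_pos: [606.7, -67.6, 126.1]
ee_rot: [0.096, 0.79, 0.546, 0.26]
force: [-4.7, -1.4, 8.6]
grip_width: 0.152
```

```bash
python3 st.py
```

```text
t 4.98 pos [606.7 -67.6 126.1] d(cap frame dn,lat,ax) [-1.3, 0.5, 5.4]
F tool [ 0.1  0.4 -9.9] M tool [ 0.35 -0.14  0.07] F.ax 9.9 grip 0.1516148132994046 j [-0.45  0.4   1.79  0.65  0.6  -0.57]
turn so far deg [ -0.3   0.  -54.4]
```

move_arm(series=[[0,0,0,0,0,0.1,0],[0,0,-0.03,0,0,0.15,0],[0,0,-0.07,0,0,0.15,0],[0,0,-0.11,0,0,0.15,0],[0,0,-0.14,0,0,0.15,0]])

```text
time_s: 5.4
eef_pos: [607.6, -67.6, 125.6]
ee_rot: [0.114, 0.75, 0.601, 0.253]
force: [-7.3, -1.1, 8.6]
grip_width: 0.151
```

```bash
python3 st.py
```

```text
t 5.4 pos [607.6 -67.6 125.6] d(cap frame dn,lat,ax) [-1.8, 0.8, 4.5]
F tool [ -0.1  -1.8 -11.2] M tool [ 0.55 -0.09  0.05] F.ax 11.2 grip 0.15090554541633922 j [-0.45  0.4   1.79  0.66  0.6  -0.72]
turn so far deg [ -0.3   0.  -62.6]
```

move_arm(series=[[0,0,-0.03,0,0,0.03,0],[0,0,-0.06,0,0,0.03,0],[0,0,-0.09,0,0,0.03,0]])

```text
time_s: 5.65
eef_pos: [607.8, -67.8, 125.8]
ee_rot: [0.126, 0.721, 0.634, 0.248]
force: [-8.0, -2.3, 9.1]
grip_width: 0.154
```

```bash
python3 st.py
```

```text
t 5.65 pos [607.8 -67.8 125.8] d(cap frame dn,lat,ax) [-2.0, 1.0, 4.6]
F tool [ -1.   -1.9 -12.1] M tool [ 0.78 -0.02  0.08] F.ax 12.1 grip 0.15399602282497254 j [-0.45  0.4   1.79  0.66  0.6  -0.81]
turn so far deg [ -0.4   0.  -67.8]
```

move_arm(series=[[0,0,-0.03,0,-0.05,0.03,0],[0,0,-0.06,0,-0.1,0.03,0],[0,0,-0.09,0,-0.1,0.03,0]])

```text
time_s: 5.9
eef_pos: [607.5, -67.9, 126.1]
ee_rot: [0.138, 0.691, 0.666, 0.242]
force: [-6.0, -1.4, 8.8]
grip_width: 0.148
```

```bash
python3 st.py
```

```text
t 5.9 pos [607.5 -67.9 126.1] d(cap frame dn,lat,ax) [-1.9, 1.1, 5.0]
F tool [ -0.   -0.5 -10.8] M tool [0.33 0.14 0.1 ] F.ax 10.8 grip 0.14785640667148212 j [-0.45  0.4   1.79  0.66  0.6  -0.9 ]
turn so far deg [ -0.5   0.  -73.1]
```

move_arm(series=[[0,0,-0.03,0,0,0.03,0],[0,0,-0.06,0,0,0.03,0],[0,0,-0.08,0,0,0.03,0]])

```text
time_s: 6.15
eef_pos: [607.7, -68.0, 126.4]
ee_rot: [0.148, 0.664, 0.694, 0.237]
force: [-7.1, 0.3, 8.2]
grip_width: 0.149
```

```bash
python3 st.py
```

```text
t 6.15 pos [607.7 -68.  126.4] d(cap frame dn,lat,ax) [-2.3, 1.2, 5.2]
F tool [  1.7  -1.7 -10.6] M tool [0.74 0.13 0.12] F.ax 10.5 grip 0.1486504207848951 j [-0.45  0.4   1.79  0.66  0.6  -0.98]
turn so far deg [ -0.5   0.  -77.8]
```

Keep pressing a little deeper and continue in small steps.

move_arm(series=[[0,0,-0.03,0,-0.05,0.08,0],[0,0,-0.06,0,-0.05,0.1,0],[0,0,-0.08,0,-0.05,0.1,0]])

```text
time_s: 6.4
eef_pos: [607.6, -68.0, 125.8]
ee_rot: [0.158, 0.635, 0.721, 0.23]
force: [-12.8, -1.5, 10.5]
grip_width: 0.15
```

```bash
python3 st.py
```

```text
t 6.4 pos [607.6 -68.  125.8] d(cap frame dn,lat,ax) [-1.9, 1.2, 4.8]
F tool [  1.1  -5.3 -15.7] M tool [1.22 0.11 0.21] F.ax 15.7 grip 0.15001309257845583 j [-0.45  0.4   1.79  0.66  0.6  -1.07]
turn so far deg [ -0.5   0.  -82.5]
```

move_arm(series=[[0,0,-0.03,0,0,0.03,0],[0,0,-0.05,0,0,0.03,0]])

```text
time_s: 6.57
eef_pos: [607.2, -68.1, 125.7]
ee_rot: [0.163, 0.616, 0.737, 0.226]
force: [-13.4, -3.2, 10.2]
grip_width: 0.149
```

```bash
python3 st.py
```

```text
t 6.57 pos [607.2 -68.1 125.7] d(cap frame dn,lat,ax) [-1.4, 1.2, 4.9]
F tool [ -0.3  -6.2 -16. ] M tool [1.5  0.02 0.39] F.ax 16.0 grip 0.1492011308912323 j [-0.45  0.4   1.79  0.66  0.6  -1.12]
turn so far deg [ -0.5  -0.  -85.4]
```

move_arm(series=[[0,0,-0.02,0,-0.08,0,0],[0,0,-0.04,0,-0.08,0,0]])

```text
time_s: 6.73
eef_pos: [606.7, -68.3, 125.7]
ee_rot: [0.168, 0.601, 0.748, 0.223]
force: [-3.6, 0.2, 4.9]
grip_width: 0.149
```

```bash
python3 st.py
```

```text
t 6.73 pos [606.7 -68.3 125.7] d(cap frame dn,lat,ax) [-1.1, 1.2, 5.2]
F tool [ 1.1 -0.3 -6. ] M tool [0.2  0.28 0.9 ] F.ax 6.0 grip 0.1490463010396091 j [-0.45  0.4   1.8   0.66  0.6  -1.16]
turn so far deg [ -0.6   0.  -87.6]
```

move_arm(series=[[0,0,-0.02,0,0,0,0],[0,0,-0.04,0,0,0,0]])

```text
time_s: 6.9
eef_pos: [606.8, -68.2, 125.8]
ee_rot: [0.173, 0.587, 0.76, 0.22]
force: [-3.1, 0.2, 4.9]
grip_width: 0.149
```

```bash
python3 st.py
```

```text
t 6.9 pos [606.8 -68.2 125.8] d(cap frame dn,lat,ax) [-1.1, 1.2, 5.1]
F tool [ 0.9  0.2 -5.7] M tool [0.32 0.29 1.54] F.ax 5.7 grip 0.14862718202764774 j [-0.45  0.4   1.8   0.66  0.6  -1.2 ]
turn so far deg [ -0.6   0.1 -89.9]
```

move_arm(series=[[0,0,0.04,0,0,0,0],[0,0,0.08,0,0,0,0],[0,0,0.08,0,0,0,0]])

```text
time_s: 7.15
eef_pos: [606.7, -68.4, 125.8]
ee_rot: [0.164, 0.617, 0.736, 0.227]
force: [-6.1, -0.9, 5.2]
grip_width: 0.144
```

```bash
python3 st.py
```

```text
t 7.15 pos [606.7 -68.4 125.8] d(cap frame dn,lat,ax) [-1.0, 1.3, 5.3]
F tool [ 0.5 -2.4 -7.7] M tool [0.7  0.14 0.22] F.ax 7.7 grip 0.14415026166540343 j [-0.45  0.4   1.8   0.66  0.6  -1.12]
turn so far deg [ -0.6   0.  -85.3]
```

move_arm(series=[[0,0,0.01,0,0,-0.1,0],[0,0,0.01,0,0,-0.25,0],[0,0,0.01,0,0,-0.4,0],[0,0,0.01,0,0,-0.4,0]])

```text
time_s: 7.48
eef_pos: [604.5, -69.0, 129.4]
ee_rot: [0.163, 0.62, 0.733, 0.227]
force: [-7.0, -1.6, 6.5]
grip_width: 0.151
```

```bash
python3 st.py
```

```text
t 7.48 pos [604.5 -69.  129.4] d(cap frame dn,lat,ax) [-1.0, 1.3, 9.6]
F tool [-0.  -2.6 -9.3] M tool [0.71 0.17 0.12] F.ax 9.3 grip 0.15074841144131254 j [-0.46  0.39  1.8   0.66  0.61 -1.11]
turn so far deg [ -0.6   0.  -84.8]
```

Now near the locked height; spring still pushing up. Rise further.

move_arm(series=[[0,0,0,0,0,-0.1,0],[0,0,0,0,0,-0.2,0],[0,0,0,0,0,-0.3,0],[0,0,0,0,0,-0.3,0]])

```text
time_s: 7.82
eef_pos: [602.8, -69.4, 132.0]
ee_rot: [0.163, 0.62, 0.733, 0.227]
force: [-2.9, -0.3, 3.0]
grip_width: 0.147
```

```bash
python3 st.py
```

```text
t 7.82 pos [602.8 -69.4 132. ] d(cap frame dn,lat,ax) [-0.9, 1.3, 12.7]
F tool [ 0.3 -0.8 -4.1] M tool [0.42 0.07 0.11] F.ax 4.1 grip 0.1465588855155189 j [-0.46  0.38  1.8   0.65  0.61 -1.11]
turn so far deg [ -0.6   0.  -84.8]
```

move_arm(series=[[0,0,0,0,0,-0.15,0],[0,0,0,0,0,-0.3,0],[0,0,0,0,0,-0.45,0],[0,0,0,0,0,-0.5,0]])

```text
time_s: 8.15
eef_pos: [600.1, -70.0, 136.2]
ee_rot: [0.162, 0.62, 0.733, 0.227]
force: [3.2, 0.7, -3.9]
grip_width: 0.149
```

```bash
python3 st.py
```

```text
t 8.15 pos [600.1 -70.  136.2] d(cap frame dn,lat,ax) [-0.8, 1.2, 17.7]
F tool [-0.1  0.7  5.1] M tool [ 0.03 -0.02  0.16] F.ax -5.1 grip 0.1487658902420437 j [-0.46  0.37  1.8   0.65  0.62 -1.1 ]
turn so far deg [ -0.6   0.  -84.8]
```

move_arm(series=[[0,0,0,0,0,-0.05,0],[0,0,0,0,0,-0.1,0],[0,0,0,0,0,-0.1,0]])

```text
time_s: 8.4
eef_pos: [599.5, -70.2, 137.2]
ee_rot: [0.163, 0.62, 0.733, 0.227]
force: [1.1, 0.3, -0.6]
grip_width: 0.15
```

```bash
python3 st.py; python3 - <<'E'
from h import *
from rig import capture
for n,x0,y0 in(("side",220,130),("top",240,140)):
    c=capture(n)["frame"][:,:,::-1].astype(float);c=(255*np.clip(c/140,0,1)**.45).astype(np.uint8)
    cv2.imwrite(f"pics/{n}5.png",cv2.resize(c[y0:y0+75,x0:x0+100],(800,600),interpolation=cv2.INTER_CUBIC))
E
```

```text
t 8.4 pos [599.5 -70.2 137.2] d(cap frame dn,lat,ax) [-0.8, 1.2, 18.8]
F tool [0.1 0.7 1.2] M tool [ 0.11 -0.01  0.07] F.ax -1.2 grip 0.1497457542270566 j [-0.46  0.37  1.8   0.65  0.62 -1.1 ]
turn so far deg [ -0.6   0.  -84.8]
```

View pics/side5.png

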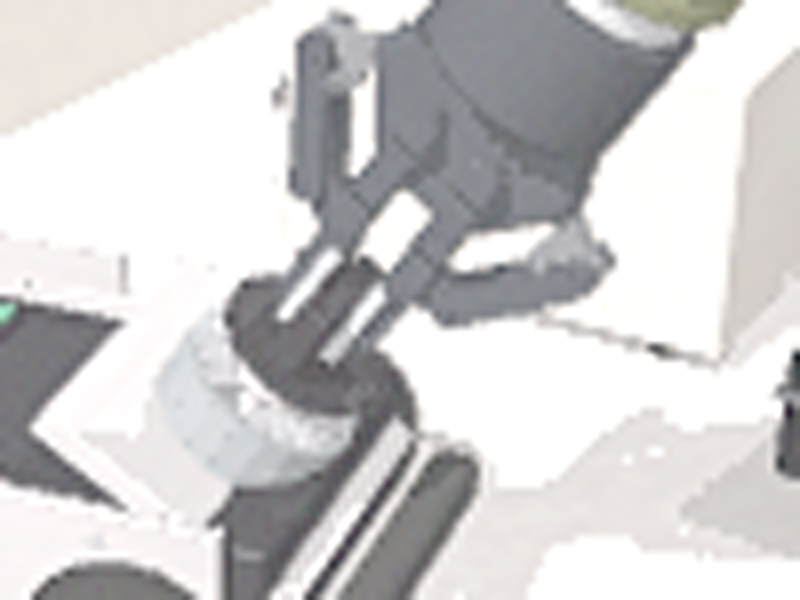

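The picture shows the cap turned with its bar crosswise, held in the fingers, the disc edge lifted clear of the tube mouth (bright gap around (270,400)); the force is just its weight. Draw it out.

move_arm(series=[[0,0,0,0,0,-0.3,0],[0,0,0,0,0,-0.7,0],[0,0,0,0,0,-1.1,0],[0,0,0,0,0,-1.6,0],[0,0,0,0,0,-2.1,0]])

```text
time_s: 8.92
eef_pos: [588.3, -73.0, 155.3]
ee_rot: [0.163, 0.62, 0.733, 0.227]
force: [-0.2, 0.2, -0.4]
grip_width: 0.15
```

```bash
python3 st.py
```

```text
t 8.92 pos [588.3 -73.  155.3] d(cap frame dn,lat,ax) [-0.7, 1.1, 40.4]
F tool [ 0.3 -0.4  0.3] M tool [ 0.42 -0.01 -0.08] F.ax -0.3 grip 0.15004939557620375 j [-0.48  0.32  1.82  0.62  0.66 -1.08]
turn so far deg [ -0.6   0.  -84.8]
```

move_arm(series=[[0,0,0,0,0,-1,0],[0,0,0,0,0,-2.5,0],[0,0,0,0,0,-4.5,0],[0,0,0,0,0,-6.5,0],[0,0,0,0,0,-8,0]])

```text
time_s: 9.33
eef_pos: [545.9, -83.9, 224.8]
ee_rot: [0.163, 0.62, 0.733, 0.227]
force: [0.7, -0.6, -1.8]
grip_width: 0.145
```

```bash
python3 st.py;  python3 - <<'E'
from h import *
from rig import capture
c=capture("side")["frame"][:,:,::-1];cv2.imwrite("pics/side6.png",c)
c=capture("top");c=c["frame"][:,:,::-1];cv2.imwrite("pics/top6.png",c)
E
```

```text
t 9.33 pos [545.9 -83.9 224.8] d(cap frame dn,lat,ax) [-0.4, 0.7, 122.5]
F tool [-0.8 -0.5  1.8] M tool [ 0.4  -0.04  0.02] F.ax -1.8 grip 0.14536806673310437 j [-0.55  0.15  1.84  0.55  0.82 -1.03]
turn so far deg [ -0.6   0.  -84.8]
```

View pics/side6.png

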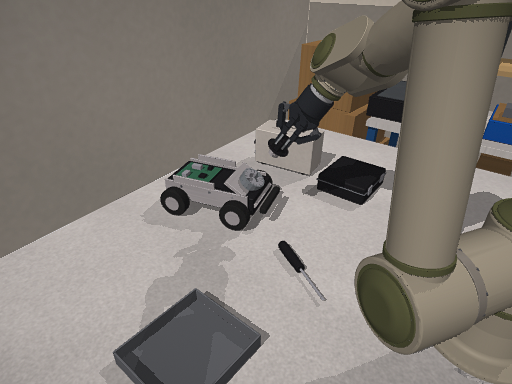

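```bash
cat >> h.py <<'E'
TR=np.array([428,383.])
def Rdown(R):
    z=R.as_matrix()[:,2];v=np.cross(z,[0,0,-1]);n=np.linalg.norm(v)
    if n<1e-6:return R
    return Ro.from_rotvec(v/n*np.arctan2(n,-z[2]))*R
E
python3 - <<'E'
from h import *
s,p,R=cur();rel([*TR,200],Rdown(R))
E
```

```text
turn [ 0.568 -0.042  0.   ] shift_cm [47.95 -5.22  1.98]
```

move_arm(series=[[0,0,0,2,-0.2,0,0],[0.05,0,0,5,-0.5,0,0],[0.1,-0.01,0,8.5,-1,0.2,0],[0.16,-0.01,0,12,-1.5,0.4,0],[0.22,-0.02,0,15.5,-2,0.6,0]])

```text
time_s: 9.85
eef_pos: [504.6, 67.4, 215.5]
ee_rot: [0.103, 0.637, 0.752, 0.138]
force: [0.5, 0.6, -1.5]
grip_width: 0.148
```

```bash
python3 - <<'E'
from h import *
s,p,R=cur();print(p,s["joints"],s["grip_width"]);rel([*TR,200],Rdown(R))
E
```

```text
[504.62630796  67.43410056 215.51595891] [-0.16511775  0.11647602  1.82827264  0.16894443  0.8827969  -0.41742318] 0.1477559683610365
turn [ 0.345 -0.022  0.   ] shift_cm [32.36 -2.86  1.35]
```

move_arm(series=[[0.06,0,0,3.5,-0.3,0.1,0],[0.13,-0.01,0,7,-0.6,0.3,0],[0.2,-0.01,0,10.5,-0.9,0.4,0],[0.27,-0.02,0,14,-1.2,0.6,0],[0.34,-0.02,0,17.5,-1.5,0.8,0]])

```text
time_s: 10.27
eef_pos: [463.0, 240.3, 206.3]
ee_rot: [0.0, 0.646, 0.763, 0.001]
force: [2.1, -0.6, -0.8]
grip_width: 0.148
```

```bash
python3 - <<'E'
from h import *
s,p,R=cur();print(p,s["joints"],s["grip_width"]);rel([*TR,180],Rdown(R))
E
```

```text
[463.01942839 240.34586519 206.26401376] [2.53815390e-01 3.25206344e-01 1.54804629e+00 3.36019276e-04
 1.26651751e+00 8.72900875e-02] 0.14819858013321804
turn [ 0.002 -0.    -0.   ] shift_cm [14.65 -1.1   2.63]
```

move_arm(series=[[0,0,0,3.5,-0.3,0.5,0],[0,0,0,7,-0.6,1,0],[0,0,0,10.5,-0.8,1.7,0],[0,0,0,13.5,-1,2.4,0],[0,0,0,14.7,-1.1,2.6,0]])

```text
time_s: 10.68
eef_pos: [425.9, 386.6, 178.2]
ee_rot: [-0.0, 0.645, 0.764, -0.0]
force: [0.5, 1.0, -1.0]
grip_width: 0.152
```

```bash
python3 - <<'E'
from h import *
from rig import capture
for n in("side","top"):
    c=capture(n)["frame"][:,:,::-1];cv2.imwrite(f"pics/{n}7.png",c)
s,p,R=cur();print(p,s["joints"],s["force"],s["grip_width"]);rel([*TR,60],Rdown(R))
E
```

```text
[426.76659195 384.91554876 178.94563649] [5.30082716e-01 4.64547672e-01 1.41908635e+00 6.81825763e-05
 1.25805709e+00 3.60702387e-01] [ 0.1562795  -0.61318457 -1.27120013] 0.1485654876973231
turn [-0. -0. -0.] shift_cm [-0.21  0.09 11.89]
```

View pics/side7.png

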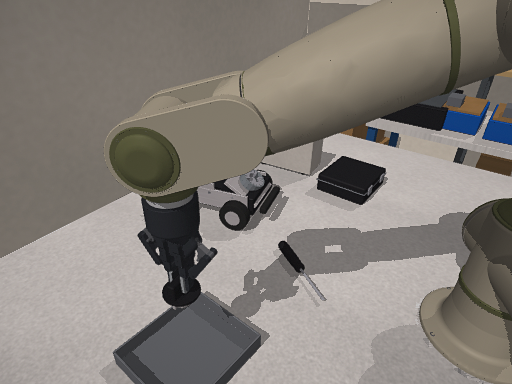

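View pics/top7.png

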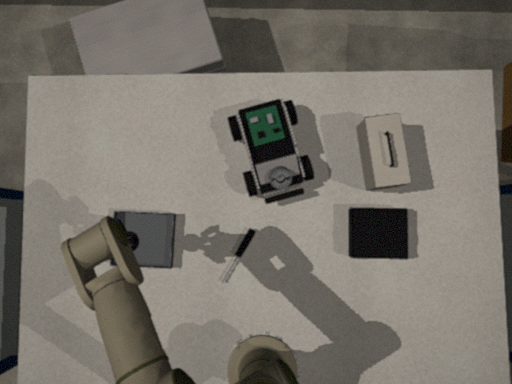

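```bash
python3 - <<'E'
from h import *
print([onz("side",p,35)[:2].round(0) for p in((198,290),(268,334),(116,352))])
E
```

```text
[array([501., 285.]), array([322., 285.]), array([516., 478.])]
```

move_arm(series=[[0,0,0,0,0,2,0],[0,0,0,-0.1,0,5,0],[0,0,0,-0.2,0,8,0],[0,0,0,-0.2,0,11,0],[0,0,0,-0.2,0,12,0]])

```text
time_s: 11.2
eef_pos: [425.9, 380.7, 55.1]
ee_rot: [-0.001, 0.645, 0.764, -0.003]
force: [-1.1, -0.6, -2.0]
grip_width: 0.148
```

```bash
python3 st.py; python3 - <<'E'
from h import *
from rig import capture
c=capture("side")["frame"][:,:,::-1];cv2.imwrite("pics/side8.png",cv2.resize(c[230:384,80:285],(800,600)))
E
python3 st.py
```

```text
t 11.2 pos [425.9 380.7  55.1] d(cap frame dn,lat,ax) [86.7, -479.1, -23.2]
F tool [-0.4 -1.1  2. ] M tool [ 0.05 -0.02 -0.01] F.ax -1.1 grip 0.14832607414980872 j [ 0.52  0.61  1.55 -0.    0.99  0.36]
turn so far deg [ 23.9 -26.3 -82.3]
t 11.25 pos [426.  380.9  55.3] d(cap frame dn,lat,ax) [86.5, -479.3, -23.1]
F tool [-0.5 -0.3  3.5] M tool [ 0.11 -0.04 -0.01] F.ax -2.7 grip 0.15513785419469348 j [ 0.52  0.61  1.55 -0.    1.    0.36]
turn so far deg [ 23.9 -26.3 -82.3]
```

View pics/side8.png

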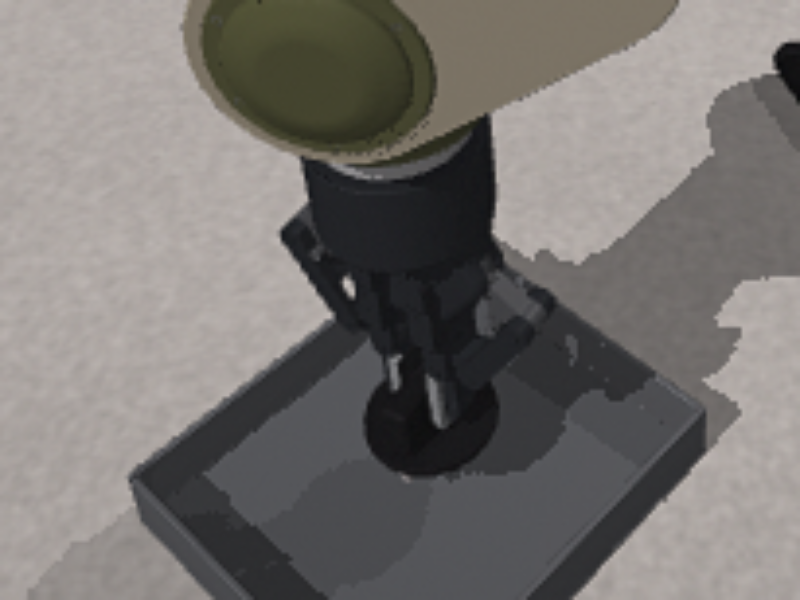

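Cap at (430,425) is well inside the tray. Lower gently until contact.

move_arm(series=[[0,0,0,0,0,0.4,0],[0,0,0,0,0,0.8,0],[0,0,0,0,0,1.2,0],[0,0,0,0,0,1.3,0]])

```text
time_s: 11.58
eef_pos: [426.3, 380.9, 42.8]
ee_rot: [-0.001, 0.645, 0.764, -0.003]
force: [0.3, 0.7, -1.5]
grip_width: 0.145
```

move_arm(series=[[0,0,0,0,0,0.15,0],[0,0,0,0,0,0.25,0],[0,0,0,0,0,0.25,0]])

```text
time_s: 11.83
eef_pos: [426.4, 381.0, 40.5]
ee_rot: [-0.001, 0.645, 0.764, -0.002]
force: [0.4, -1.0, -1.3]
grip_width: 0.152
```

move_arm(series=[[0,0,0,0,0,0.1,0],[0,0,0,0,0,0.2,0],[0,0,0,0,0,0.2,0]])

```text
time_s: 12.08
eef_pos: [426.3, 381.0, 38.4]
ee_rot: [-0.001, 0.645, 0.764, -0.002]
force: [0.1, -0.1, -2.0]
grip_width: 0.151
```

move_arm(series=[[0,0,0,0,0,0.1,0],[0,0,0,0,0,0.1,0],[0,0,0,0,0,0.1,0]])

```text
time_s: 12.33
eef_pos: [426.3, 381.0, 37.4]
ee_rot: [-0.001, 0.645, 0.764, -0.002]
force: [-0.4, -0.2, -1.6]
grip_width: 0.144
```

move_arm(series=[[0,0,0,0,0,0.1,0],[0,0,0,0,0,0.15,0],[0,0,0,0,0,0.15,0]])

```text
time_s: 12.58
eef_pos: [426.2, 380.9, 35.7]
ee_rot: [-0.001, 0.645, 0.764, -0.003]
force: [-0.4, -0.1, -1.3]
grip_width: 0.153
```

move_arm(series=[[0,0,0,0,0,0.1,0],[0,0,0,0,0,0.1,0],[0,0,0,0,0,0.1,0]])

```text
time_s: 12.83
eef_pos: [426.2, 380.9, 34.6]
ee_rot: [-0.001, 0.645, 0.764, -0.003]
force: [0.8, -0.3, -1.4]
grip_width: 0.148
```

move_arm(series=[[0,0,0,0,0,0.1,0],[0,0,0,0,0,0.15,0],[0,0,0,0,0,0.15,0]])

```text
time_s: 13.08
eef_pos: [426.3, 381.0, 33.8]
ee_rot: [-0.001, 0.645, 0.764, -0.002]
force: [-1.4, -0.9, 5.0]
grip_width: 0.152
```

move_arm(series=[[0,0,0,0,0,0.1,0],[0,0,0,0,0,0.1,0],[0,0,0,0,0,0.1,0]])

```text
time_s: 13.33
eef_pos: [426.3, 381.0, 33.8]
ee_rot: [-0.001, 0.645, 0.764, -0.002]
force: [-3.6, -2.6, 7.8]
grip_width: 0.15
```

move_arm(series=[[0,0,0,0,0,-0.03,0.2],[0,0,0,0,0,-0.03,0.3],[0,0,0,0,0,-0.03,0.5],[0,0,0,0,0,-0.03,0.6],[0,0,0,0,0,-0.03,0.6]], grip_force=20)

```text
time_s: 13.75
eef_pos: [426.3, 381.0, 34.0]
ee_rot: [-0.001, 0.645, 0.764, -0.002]
force: [0.2, 0.2, -0.2]
grip_width: 0.602
```

move_arm(series=[[0,0,0,0,0,-1,0.6],[0,0,0,0,0,-3,0.6],[0,0,0,0,0,-6,0.6],[0,0,0,0,0,-9,0.6],[0,0,0,0,0,-12,0.6]])

```text
time_s: 14.17
eef_pos: [426.6, 381.3, 156.1]
ee_rot: [-0.001, 0.645, 0.764, -0.002]
force: [0.3, 0.2, -0.0]
grip_width: 0.6
```

move_arm(series=[[0,0,0,-4,0,-2,0.6],[0,0,0,-8,0,-4,0.6],[0,0,0,-12,0,-4,0.6],[0,0,0,-16,0,-4,0.6],[0,0,0,-16,0,-4,0.6]])

```text
time_s: 14.58
eef_pos: [454.7, 218.8, 197.6]
ee_rot: [0.0, 0.647, 0.763, -0.002]
force: [-0.9, -0.5, -0.3]
grip_width: 0.599
```

```bash
python3 - <<'E'
from h import *
from rig import capture
for n in("side","top"):
    c=capture(n)["frame"][:,:,::-1];cv2.imwrite(f"pics/{n}9.png",c)
E
python3 st.py
```

```text
t 14.68 pos [454.  222.5 197.2] d(cap frame dn,lat,ax) [22.7, -319.0, 104.4]
F tool [0.7 0.5 0.2] M tool [0.02 0.02 0.02] F.ax -0.5 grip 0.6021506538073184 j [ 0.22  0.3   1.6  -0.    1.24  0.06]
turn so far deg [ 23.7 -26.2 -82.2]
```

View pics/side9.png

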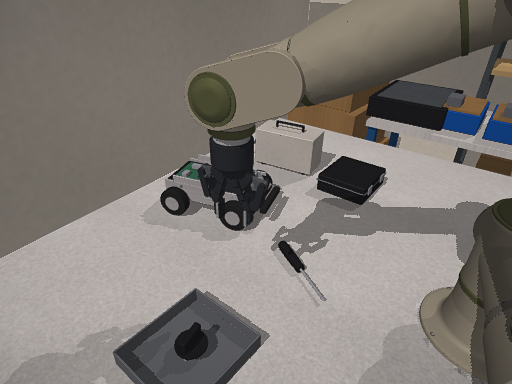

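View pics/top9.png

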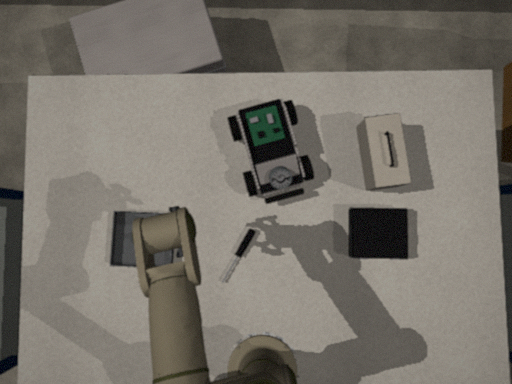

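The side view shows the cap standing upright in the tray at about (190,341). The driver, case and supply are where they were, and the gripper is clear. Handing in.

```bash
python3 - <<'E'
from rig import job
print(job.finish_job())
E
```

```text
the job is handed in; nothing more can be done
None
```

The cap is off the battery port and standing upright near the middle of the tray. The job was handed in at about 14.7 s of the 54 s allowed.

- **Press and turn:** I gripped the bar and pressed it in about 6 mm along the tube. I turned it anticlockwise until the torque climbed, from about 86° on, peaking near 1.5 N m. Then I backed off about 5°.
- **Forces while turning:** The push along the tube stayed between about 6 and 16 N in the readings between moves. It fell to about 6 N at the stop, where I did not press further.
- **Drawing out:** The spring lifted the cap and it came straight out. There was one brief 5 N pull reading on the way up, which dropped to about the cap's weight on the next step.
- **Placing:** I lowered it until it touched the tray floor (about 5–8 N), then let go and backed the gripper away.

**Last checks:** The side picture shows the cap standing in the tray and the gripper clear of everything. In the pictures the screwdriver, case and supply look unmoved. The arm hid the cap from the top camera, so only the side picture confirms where it stands.

**One disagreement:** The tray floor was met about 3 mm lower than I had calculated. The likely cause is that I held the bar a few millimetres deeper than planned.

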